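# Pack up the hanging end of a bag cutter until its foot bears

### The job

The free end of the bag cutter's rail hangs clear of the bench. Take packing plates one by one off the top of the pile and slide them in under its foot, the first flat on the bench and the next squarely on top of it, each centred on the foot and pushed in until it meets the edge of the light box, and add plates only until the foot bears on them and the top plate feels snug; do not force one in too many. Leave the spare plates lying flat, well clear of the cutter, do not disturb the tape roll or the scanner, and let go of everything.

Things in the scene. Friction and masses are not known exactly. Their poses are not given: they have to be found in the camera images.
- cutter: bag cutter: 50 mm wide aluminium rail with a white lever arm on it, clamped at one end to an upright tube (340 mm off at +y), its other end free with a steel foot, 44 mm wide, hanging below. Origin: on the bench straight below the middle of the foot; z up. Plates go in along +x. The flat sole spans x -15 to +19 mm; the rail's front is at x -25 mm, its underside 50 mm above the sole
- foot_entry (a point): point on the bench 45 mm to -x of the cutter's origin (same axes), below the tip of the foot's toe. The toe is turned up like a ski, 20 degrees, from the sole to 11 mm above it here, so a plate's square end rides under it. The gap from bench to sole is not known: 9 to 22 mm, two or three plates. The foot can be lifted 8 mm at most
- foot_top (a point): point 0.2 m straight above the cutter's origin, just over the lever's knob (knob top 174 mm above the sole). How it feels: a loose plate slides with under 2 N; once the foot bears (4 to 8 N on the plate) moving the plate out or in takes 2.5 N or more, and pushing in one that has to lift the foot takes 8 to 20 N. One plate too many jams at the toe
- tube_end (a point): free end of the guide tube: a level tube 28 mm in diameter on the cutter, along its y, axis 190 mm above the bench and at x -85 mm of the cutter, from the upright to y -100 mm (this point, on the axis). It lies right above the plates' outer ends, so a gripper cannot stand upright there: it must lean back to the cutter's -x, about 30 to 45 degrees
- home_spot (a point): point on the bench at x -35 mm, y 0 of the cutter's frame (same axes): straight below the middle of a plate that is fully in, square to the cutter and touching the light box's edge
- lightbox: low fixed light box behind the cutter, aluminium case, white lit top, 240 (x) x 400 (y) x 42 mm. Origin: on the bench, middle of its edge next to the cutter. That edge stands at x +30 mm of the cutter's frame, parallel to its y, and is the stop: a plate fully in has its middle at x -35 mm, y 0 of the cutter's frame and its outer end at x -100 mm
- plate_a_mid (a point): a plain grey plastic packing plate, a flat slab 130 x 50 x 8 mm with square ends, about 75 g; lowest in the pile on the bench. The point is the middle of the slab (4 mm above its underside); x runs along its 130 mm length (either end can go first), z is up through its thickness
- plate_b_mid (a point): a plain grey plastic packing plate, a flat slab 130 x 50 x 8 mm with square ends, about 75 g; second from below in the pile. The point is the middle of the slab (4 mm above its underside); x runs along its 130 mm length (either end can go first), z is up through its thickness
- plate_c_mid (a point): a plain grey plastic packing plate, a flat slab 130 x 50 x 8 mm with square ends, about 75 g; third from below in the pile. The point is the middle of the slab (4 mm above its underside); x runs along its 130 mm length (either end can go first), z is up through its thickness
- plate_d_mid (a point): a plain grey plastic packing plate, a flat slab 130 x 50 x 8 mm with square ends, about 75 g; on top of the pile. The point is the middle of the slab (4 mm above its underside); x runs along its 130 mm length (either end can go first), z is up through its thickness
- tape_mid (a point): roll of brown tape lying flat, 104 mm across, 48 mm high; the point is its middle, 24 mm up. Leave it alone
- scanner_mid (a point): black handheld scanner, 155 x 56 x 36 mm, lying flat; the point is its middle, 18 mm up. Leave it alone
Mind the look-alikes: they are no part of the job. What is shaped like the part that bears plate_d_mid but blue or pink is not meant.

How it is judged:
By the outcome, as a careful person would: the job done as asked, in the order asked, and still so for the second after the job is handed in, with the robot touching nothing.
It also fails if it takes over 72 s, if anything falls off the work surface, if the arm or the gripper's body presses on something with over 40 N, if the wrist force passes 120 N, or if a joint passes its speed limit or range.

### The arm

A 7-joint arm with a two-finger parallel gripper is mounted at the origin on the work surface. World frame = base frame: x ahead of the robot, y to its left, z up, the work surface at z = 0. Lengths are in m, angles in rad, forces in N, time in s.
With the tool pointing down it reaches from about 0.425 to 1.025 m from the base axis. Payload 9.4 kg.
Tool frame: the origin (TCP) lies on the centre line of the jaws, within the pads' length; the fingertips stand 25 mm ahead of it and the grasp point (between the pads) lies 6 mm ahead of it; z points along the fingers, y is the direction in which the jaws open and shut (so a half turn about z gives the same grasp; the last joint's range is limited). The gripper opens to 93 mm and grips with 3 to 60 N. Pads are 15 mm wide; open, the fingers measure 128 mm over their backs; the gripper's body (75 mm by 188 mm) begins 65 mm behind the grasp point.
Start: joints at [-1.185, 0.599, -0.003, 1.599, 0.002, 0.943, -0.08], TCP at [0.324, 0.649, 0.244] pointing down, gripper open.
Joint ranges: [-2.57, 2.57], [-0.35, 1.97], [-1.29, 1.29], [0.11, 2.56], [-1.05, 4.19], [0.11, 1.86], [-2.63, 2.63]. Speed limits (rad/s): [2.22, 2.22, 3.01, 3.01, 3.14, 3.14, 3.14].

### API

Orientations are given as a rotation vector (axis times angle).
In Python, from rig import manip gives the robot as it stands.
- The arm moves only by the tool play_rows, never from a script. Its argument "steps" is a list of rows, each an object of numbers: "tx", "ty", "tz": the shift along the tool's x, y, z in mm; "rx", "ry", "rz": the turn, a rotation vector about the tool's x, y, z in degrees; "fingers": the closure, from 0 (fully open) to 1 (shut). In form: [{"tx": .., "ty": .., "tz": .., "rx": .., "ry": .., "rz": .., "fingers": ..}, ...]. A call has 1 to 12 rows; each row is the pose to reach, as a shift and turn from the pose commanded when the call began, along the tool's axes at that moment; what a row does not reach only later rows make up. A row lasts 1/12 s, in which the tool goes at most 41.7 mm and 7.16 degrees, less where a joint would pass 70% of its speed; a pose out of reach is approached as far as the arm can. A call with a gripper value outside its range is refused whole. The fingers move at their own pace and stop on an object; "force" is the grip in N (left out, the last holds). Time passes only in rows, so rows that repeat a pose let the fingers close. It gives the time, the measured TCP pose, the force and the opening at its end, in the units of the state.
- manip.get_obs(): the state, without advancing time (a new reading comes with each control period).
- manip.snapshot(name): name is "side" or "top"; returns the picture (420x560x3 uint8, blue, green, red); there is no depth.
- manip.calibration(name): a dict with "fx", "fy", "cx", "cy" (pixels), "R" (3x3) and "t" (3): a world point X has camera coordinates R X + t. Camera axes: x right, y down, z forward; pixel columns grow to the right and rows downward; lengths in m; the calibration is good to about 2 mm. A picture is of the moment at which its call begins. calibration takes no time and is no camera call.
- manip.hand_in(): hands the job in, once; it reports no verdict.
The state is a dict: "time_s": time; "joint_positions": joint angles; "joint_velocities": joint speeds; "joint_torque": joint torques, N m; "eef_pos": TCP position; "eef_rot": TCP orientation; "force": force on the tool from outside, world axes, zero at the start; "torque": the same for the moment, N m; "gripper_width": finger opening in m.
Only numpy, scipy, OpenCV 4.12 (cv2) and the standard library are available. Lean on these libraries where they do the work, as an engineer would, in place of code of your own. Each camera call takes 0.05 s, during which the arm holds its last target. There are 200 camera calls.

## Working session

There is one attempt and no reset: what is moved stays moved. The work goes in short steps, Python scripts to look and compute and a tool call to move; the robot and the scene stay as the last step left them, time stands still between calls to the robot, and variables do not carry over. Pictures are saved under pics/ and viewed, about 8 in all and at most 12, crops included, and the job is handed in when it is done.

Besides the shell and the picture viewer there is one more tool, called after ">>>" by a JSON object that holds its "name" and its "arguments", one argument or row to a line. play_rows: Moves the arm, as the interface text tells. Its arguments: {"type":"object","properties":{"steps":{"type":"array","items":{"type":"object","properties":{"tx":{"type":"number"},"ty":{"type":"number"},"tz":{"type":"number"},"rx":{"type":"number"},"ry":{"type":"number"},"rz":{"type":"number"},"fingers":{"type":"number"}}}},"force":{"type":"number"}},"required":["steps"]}

```bash
ls; mkdir -p pics; python3 - <<'E'
from rig import manip
import cv2,numpy as np
for n in("side","top"):
    cv2.imwrite(f"pics/{n}0.png",cv2.resize(manip.snapshot(n),(800,600),interpolation=cv2.INTER_CUBIC))
    c=manip.calibration(n);print(n,{k:np.round(v,4).tolist() for k,v in c.items()}, (-np.array(c["R"]).T@np.array(c["t"])).round(3))
print(manip.get_obs())
E
```

```text
pics
side {'fx': 469.5941, 'fy': 469.5941, 'cx': 277.1674, 'cy': 209.6057, 'R': [[0.7387, -0.6738, -0.0144], [-0.4297, -0.4544, -0.7803], [0.5192, 0.5826, -0.6253]], 't': [-0.3135, 0.3748, 1.2325]} [-0.247 -0.759  1.059]
top {'fx': 512.899, 'fy': 512.899, 'cx': 277.8923, 'cy': 210.9936, 'R': [[0.0218, -0.9998, -0.0031], [-0.9904, -0.0212, -0.1365], [0.1364, 0.006, -0.9906]], 't': [0.0812, 0.5329, 1.6007]} [0.308 0.083 1.659]
{'time_s': 0.1, 'joint_positions': array([-1.1847125 ,  0.60003737, -0.00253181,  1.60005002,  0.00182567,
        0.94290953, -0.07986807]), 'joint_velocities': array([-1.33688094e-03, -1.75428245e-03,  5.32395004e-04, -2.87123111e-03,
        2.07650395e-03,  4.20749206e-04, -6.82162223e-05]), 'joint_torque': array([ 5.12156024e-03, -7.66557384e+01,  1.50193099e+00, -2.52931809e+01,
       -5.22137666e-02,  1.36745904e-02,  9.78642242e-05]), 'eef_pos': array([0.32351075, 0.64836532, 0.24285203]), 'eef_rot': array([-7.20437426e-01, -3.05769970e+00,  2.18792804e-03]), 'force': array([-1.25319558,  0.31765583, -0.90748247]), 'torque': array([0.02382575, 0.04596895, 0.00641629]), 'gripper_width': 0.0929234463112899}
```

View pics/side0.png

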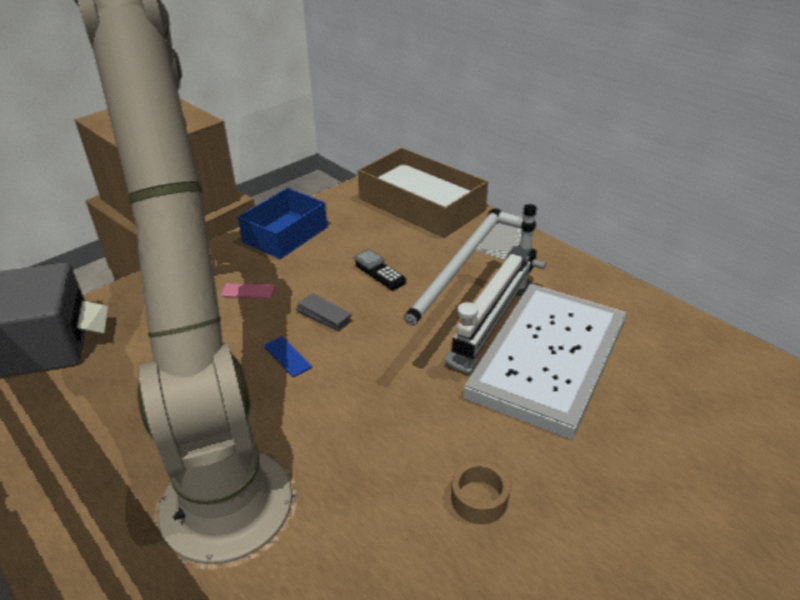

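View pics/top0.png

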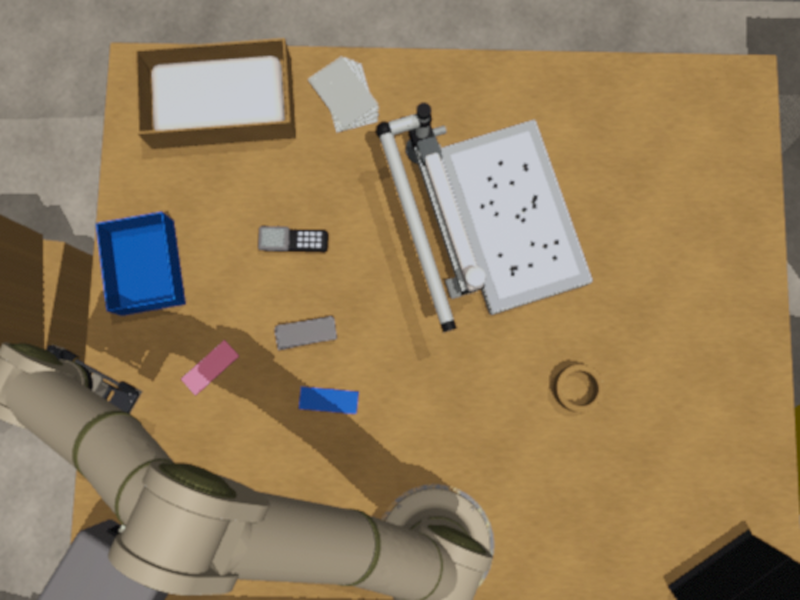

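The plain grey pile is at top (305,332) and side (324,312). The look-alikes are a blue plate at top (328,400) and a pink one at top (210,367). Only the grey pile fits the description, so I'll confirm it in enlarged crops.

```bash
python3 - <<'E'
from rig import manip
import cv2
for n,x,y in(("top",185,75),("side",200,130)):
    im=manip.snapshot(n)[y:y+180,x:x+240]
    cv2.imwrite(f"pics/{n}1.png",cv2.resize(im,(800,600),interpolation=cv2.INTER_CUBIC))
E
```

```text
(no output)
```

View pics/top1.png

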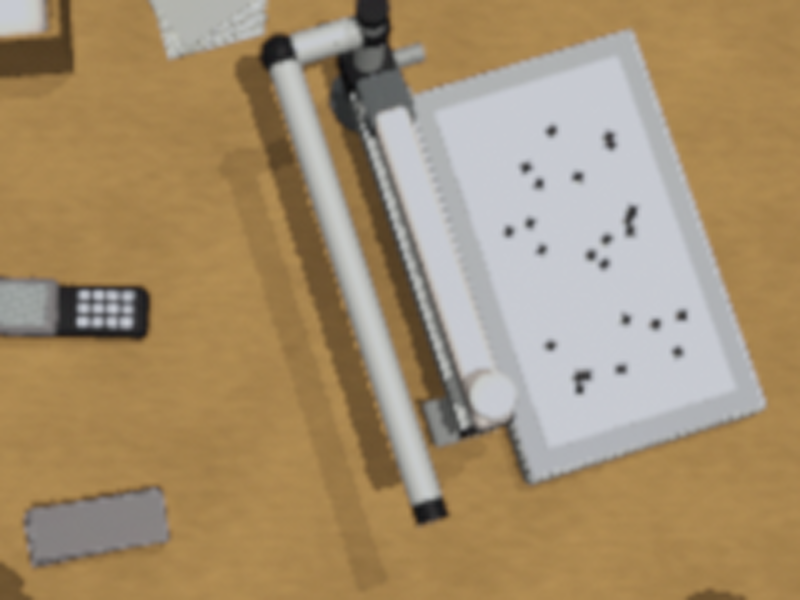

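View pics/side1.png

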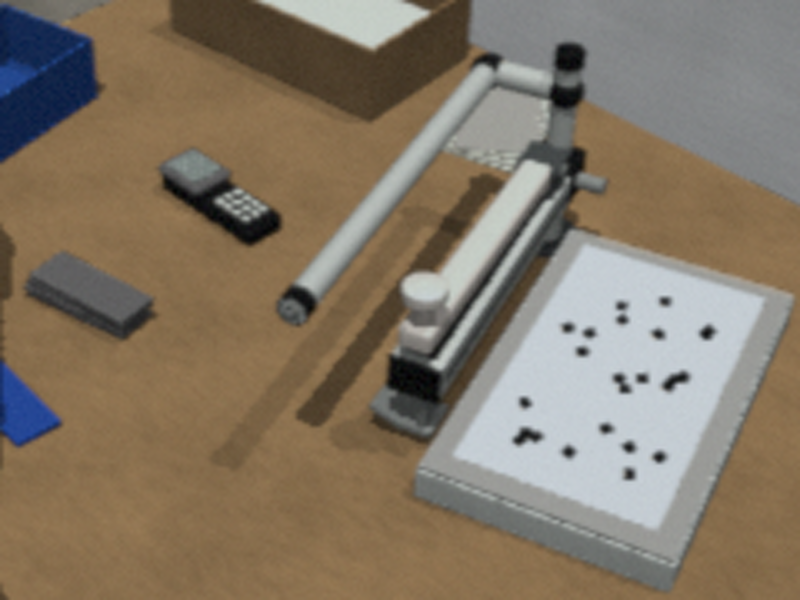

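```bash
cat > h.py <<'E'
from rig import manip
import numpy as np
from scipy.optimize import least_squares
from scipy.spatial.transform import Rotation as Ro
C={n:manip.calibration(n) for n in("side","top")}
OFF={"top":(185,75),"side":(200,130)}
def full(n,p,k=3.3333,off=None):
    o=OFF[n] if off is None else off
    return (np.array(p)+.5)/k-.5+np.array(o)
def proj(n,X):
    c=C[n];P=np.array(c["R"])@np.array(X)+np.array(c["t"])
    return np.array([c["fx"]*P[0]/P[2]+c["cx"],c["fy"]*P[1]/P[2]+c["cy"]])
def back(n,uv,z):
    c=C[n];R=np.array(c["R"]);o=-R.T@np.array(c["t"])
    d=R.T@np.array([(uv[0]-c["cx"])/c["fx"],(uv[1]-c["cy"])/c["fy"],1]);return o+d*(z-o[2])/d[2]
def cut(p,q):  # cutter frame point -> world
    c,s=np.cos(p[2]),np.sin(p[2]);return np.array([p[0]+c*q[0]-s*q[1],p[1]+s*q[0]+c*q[1],q[2]])
E
python3 - <<'E'
from h import *
L={"TL":(.03,.2),"TR":(.27,.2),"BR":(.27,-.2),"BL":(.03,-.2)}
M=[("top","TL",(413,97)),("top","TR",(632,32)),("top","BR",(766,403)),("top","BL",(531,480)),
("side","TL",(575,232)),("side","TR",(792,297)),("side","BR",(672,563)),("side","BL",(418,470)),
("top","K",(491,395)),("side","K",(425,284)),("top","E",(428,510)),("side","E",(293,308))]
def f(p):
    r=[]
    for n,k,px in M:
        q=(*[L[k][0],L[k][1]+p[3]],.042) if k in L else (0,0,.174+p[4]) if k=="K" else (-.085,-.1,.19)
        r+=list(proj(n,cut(p,q))-full(n,px))
    return r
s=least_squares(f,[.45,-.05,-1.4,0.1,.015],loss="soft_l1");p=s.x
print(p.round(4),np.degrees(p[2]))
for m,r in zip(M,np.array(f(p)).reshape(-1,2)):print(m[0],m[1],r.round(1))
for n,z,P in(("top",.032,[(25,507),(162,488),(168,540),(35,566)]),("side",.032,[(62,253),(27,285),(152,297),(122,327)])):
    W=[back(n,full(n,q),z) for q in P];print(n,np.round(W,4)[:,:2].tolist(),np.mean(W,0).round(4))
print("home",cut(p,(-.035,0,0)),"entry",cut(p,(-.045,0,0)))
o=manip.get_obs();print(Ro.from_rotvec(o["eef_rot"]).as_matrix().round(3))
for n in("tape","scan"):pass
print(back("top",full("top",(-30,306)),.036),back("top",full("top",(148,310)),.036))
E
```

```text
[ 0.5771 -0.0619 -1.2542  0.1163  0.0039] -71.85891118333588
top TL [-2.5 -0.1]
top TR [ 1.4 -1. ]
top BR [0.8 2.4]
top BL [-0.3  1. ]
side TL [-0.7 -1.7]
side TR [ 2.  -0.6]
side BR [0.8 0.3]
side BL [-1.4 -1.7]
top K [-1.1 -3.2]
side K [1.6 0.2]
top E [0.6 2.8]
side E [-0.4  0.2]
top [[0.4751, 0.3651], [0.4962, 0.2346], [0.4464, 0.2272], [0.4189, 0.353]] [0.4592 0.2949 0.032 ]
side [[0.4688, 0.358], [0.41, 0.3398], [0.4921, 0.2356], [0.4404, 0.2198]] [0.4529 0.2883 0.032 ]
home [ 0.56622896 -0.02859283  0.        ] entry [ 0.56311538 -0.0190899   0.        ]
[[-0.895  0.446 -0.   ]
 [ 0.446  0.895 -0.001]
 [-0.    -0.001 -1.   ]]
[0.66949219 0.42649348 0.036     ] [0.66917434 0.25361959 0.036     ]
```

Confirmed: the crops show one plain grey pile of four, at top crop (97,527). The knob and tube-end points fit poorly, so I'll look closer at the foot, the tube end and the pile.

```bash
python3 - <<'E'
from rig import manip
import cv2,numpy as np
t=np.mean([manip.snapshot("top") for _ in range(3)],0);s=np.mean([manip.snapshot("side") for _ in range(3)],0)
T=lambda im,x,y:cv2.resize(im[y:y+38,x:x+50].astype(np.uint8),(400,304),interpolation=cv2.INTER_CUBIC)
v=np.vstack([np.hstack([T(t,300,182),T(s,300,228)]),np.hstack([T(t,190,214),T(s,205,198)])])
cv2.imwrite("pics/z2.png",v[:600])
E
```

```text
(no output)
```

View pics/z2.png

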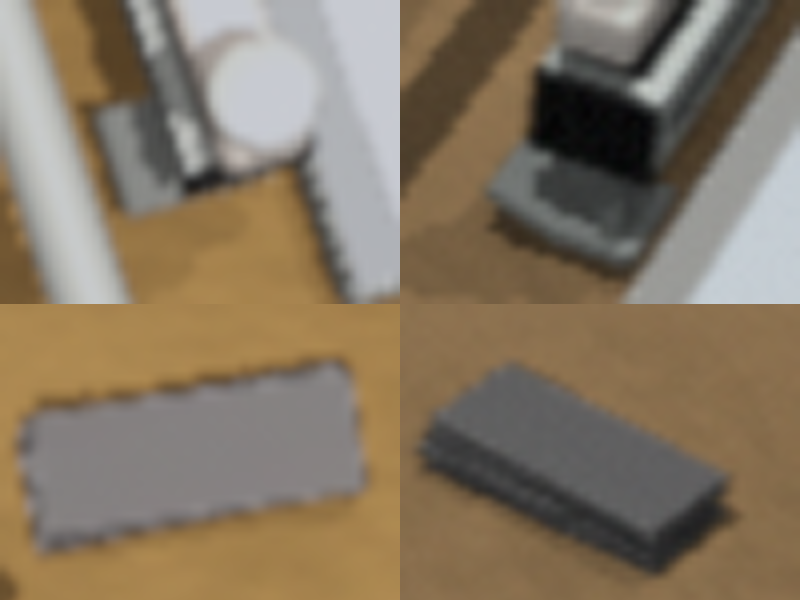

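```bash
cat > fit.py <<'E'
from h import *
L={"TL":(.03,.2),"TR":(.27,.2),"BR":(.27,-.2),"BL":(.03,-.2)}
M=[(n,k,full(n,q)) for n,k,q in[("top","TL",(413,97)),("top","TR",(632,32)),("top","BR",(766,403)),("top","BL",(531,480)),
("side","TL",(575,232)),("side","TR",(792,297)),("side","BR",(672,563)),("side","BL",(418,470)),("top","E",(431,519)),("side","E",(293,309))]]
z=lambda n,k,q,o:(n,k,full(n,q,8,o))
M+=[z("top","K",(262,97),(300,182)),z("top","T1",(95,110),(300,182)),z("top","T0",(130,213),(300,182)),z("side","T0",(87,190),(300,228)),z("side","T1",(122,150),(300,228)),("side","K",full("side",(425,284)))]
def f(p):
    r=[]
    for n,k,uv in M:
        q=(*[L[k][0],L[k][1]+p[3]],.042) if k in L else (0,0,.174+p[4]) if k=="K" else (-.085,-.1,.19) if k=="E" else (-.045,-.022+.044*int(k[1]),p[4]+.014)
        r+=list(proj(n,cut(p,q))-uv+p[5:7]*(n=="top")+p[7:9]*(n=="side"))
    return np.r_[r,p[5:9]*1.5]
s=least_squares(f,[.5771,-.06,-1.254,0.1,.015,0,0,0,0],loss="soft_l1");p=s.x
E
python3 - <<'E'
from fit import *
print(p.round(4),np.degrees(p[2]))
for m,r in zip(M,np.array(f(p))[:-4].reshape(-1,2)):print(m[0],m[1],r.round(1))
tp=[(22,108),(345,56),(367,186),(38,246)];sp=[(110,58),(330,176),(255,238),(30,118)]
def g(q):
    r=[]
    for i,(a,b) in enumerate([(-1,1),(1,1),(1,-1),(-1,-1)]):
        X=cut(q,(a*.065,b*.025,.032))
        r+=list(proj("top",X)+p[5:7]-full("top",tp[i],8,(190,214)))+list(proj("side",X)+p[7:9]-full("side",sp[i],8,(205,198)))
    return r
q=least_squares(g,[.457,.29,-1.39]).x;print("pile",q.round(4),np.degrees(q[2]),np.round(g(q),1))
print("home",cut(p,(-.035,0,0)),"ent",cut(p,(-.1,0,0)))
for d in "BL","TL":print(d,cut(p,(L[d][0],L[d][1]+p[3],0)))
E
```

```text
[ 0.5766 -0.0627 -1.2508  0.1172  0.0079  0.1954 -0.2551 -0.2983  0.4617] -71.66754153465197
top TL [-2.4 -0.4]
top TR [ 1.4 -1.5]
top BR [1.1 1.8]
top BL [0.1 0.6]
side TL [-1.1 -1.3]
side TR [ 1.7 -0.4]
side BR [0.9 0.6]
side BL [-1.4 -1.2]
top E [0.3 0.1]
side E [-0.6  0.7]
top K [-0.9 -4. ]
top T1 [-0.3  0.7]
top T0 [-0.5  0.7]
side T0 [-0.5  2.1]
side T1 [ 1.1 -1.2]
side K [ 1.4 -0.2]
pile [ 0.4588  0.295  -1.3897] -79.62370776638669 [ 0.5  0.5 -0.6  0.2  0.4  0.6 -0.2 -0.7  0.  -0.3 -0.4 -0.8  0.6 -1.3
 -0.4 -0.2]
home [ 0.56561651 -0.02943813  0.        ] ent [0.54517205 0.03226295 0.        ]
BL [ 0.507476   -0.11717811  0.        ]
TL [0.88717498 0.00863399 0.        ]
```

```bash
python3 - <<'E'
from h import *
def yaw(n,a,b,z,k=3.3333,o=None):
    A,B=back(n,full(n,a,k,o),z),back(n,full(n,b,k,o),z);d=A-B;return np.degrees(np.arctan2(d[1],d[0])).round(2)-90,np.linalg.norm(d).round(4)
print("tube",yaw("top",(285,70),(424,498),.19),"outer",yaw("top",(632,32),(766,403),.042),"white in",yaw("top",(436,112),(545,446),.042),"white out",yaw("top",(620,57),(737,388),.042))
print("side white in",yaw("side",(582,248),(455,457),.042),"side white out",yaw("side",(765,297),(659,527),.042),"side outer",yaw("side",(792,297),(672,563),.042))
print("toe",yaw("top",(95,110),(130,213),.028,8,(300,182)),"short edge",yaw("top",(533,482),(766,405),.042),yaw("top",(413,97),(632,32),.042), "tubeside",yaw("side",(487,65),(300,300),.19))
import cv2
E
```

```text
tube (np.float64(-71.33), np.float64(0.4039)) outer (np.float64(-71.02), np.float64(0.39)) white in (np.float64(-71.83), np.float64(0.3462)) white out (np.float64(-71.32), np.float64(0.3471))
side white in (np.float64(-70.67), np.float64(0.3431)) side white out (np.float64(-71.14), np.float64(0.3473)) side outer (np.float64(-71.45), np.float64(0.3934))
toe (np.float64(-70.69), np.float64(0.0441)) short edge (np.float64(19.549999999999997), np.float64(0.2363)) (np.float64(18.299999999999997), np.float64(0.2268)) tubeside (np.float64(-70.57), np.float64(0.4334))
```

```bash
cat >> h.py <<'E'
YC=np.radians(-71.3)
def pose(tip,yaw,lean):
    d=np.array([np.cos(yaw),np.sin(yaw),0]);th=np.radians(lean)
    z=np.sin(th)*d+np.array([0,0,-np.cos(th)]);y=np.array([-np.sin(yaw),np.cos(yaw),0]);x=np.cross(y,z)
    return np.array(tip)-.025*z,np.c_[x,y,z]
def rel(tip,yaw,lean,msg=""):
    o=manip.get_obs();R0=Ro.from_rotvec(o["eef_rot"]).as_matrix();P,R=pose(tip,yaw,lean)
    print(msg,"t",(R0.T@(P-o["eef_pos"])*1000).round(1),"r",np.degrees(Ro.from_matrix(R0.T@R).as_rotvec()).round(2))
def state():
    o=manip.get_obs();R=Ro.from_rotvec(o["eef_rot"]).as_matrix();tip=o["eef_pos"]+.025*R[:,2]
    print("t",round(o["time_s"],2),"tip",tip.round(4),"cut",tocut(tip).round(4),"F",o["force"].round(1),"w",round(o["gripper_width"],4),"q",o["joint_positions"].round(2))
ORG=None
def tocut(X):
    c,s=np.cos(YC),np.sin(YC);d=np.array(X)-np.array([*ORG,0]);return np.array([c*d[0]+s*d[1],-s*d[0]+c*d[1],d[2]])
def W(x,y,z): return cut((*ORG,YC),(x,y,z))
E
python3 - <<'E'
from h import *
A=[]
for n,o,P in(("top",(300,182),[(95,110),(130,213)]),("side",(300,228),[(87,190),(122,150)])):
    m=np.mean([back(n,full(n,q,8,o),.028) for q in P],0);A.append(m);print(n,m, cut((*m[:2],YC),(.045,0,0)))
print("E", [cut((*back(n,full(n,q),.19)[:2],YC),(.085,.1,0)) for n,q in(("top",(431,519)),("side",(293,309)))])
print("BLedge",[back(n,full(n,q),.042) for n,q in(("top",(531,480)),("side",(418,470)))])
q=np.array([.4588,.295,-1.3897]); t=cut(q,(-.05,0,0))
rel((t[0],t[1],.13),q[2],35,"above");rel((t[0],t[1],.0295),q[2],35,"at")
E
```

```text
top [ 0.56475988 -0.02150354  0.028     ] [ 0.57918747 -0.064128    0.        ]
side [ 0.55621199 -0.02309064  0.028     ] [ 0.57063958 -0.0657151   0.        ]
E [array([ 0.57797476, -0.06156065,  0.        ]), array([ 0.57818897, -0.06163599,  0.        ])]
BLedge [array([ 0.51028025, -0.11750588,  0.042     ]), array([ 0.50469921, -0.12405712,  0.042     ])]
above t [-240.2 -204.7   93.1] r [ 16.2  -32.43  51.4 ]
at t [-240.2 -204.7  193.6] r [ 16.2  -32.43  51.4 ]
```

```bash
sed -i 's/^ORG=None/ORG=(.578,-.0625)/' h.py
```

>>> {"name": "play_rows", "arguments": {
  "steps": [
    {"tx":-240,"ty":-205,"tz":93,"rx":16.2,"ry":-32.4,"rz":51.4,"fingers":0},
    {"tx":-240,"ty":-205,"tz":93,"rx":16.2,"ry":-32.4,"rz":51.4,"fingers":0},
    {"tx":-240,"ty":-205,"tz":93,"rx":16.2,"ry":-32.4,"rz":51.4,"fingers":0},
    {"tx":-240,"ty":-205,"tz":93,"rx":16.2,"ry":-32.4,"rz":51.4,"fingers":0},
    {"tx":-240,"ty":-205,"tz":93,"rx":16.2,"ry":-32.4,"rz":51.4,"fingers":0},
    {"tx":-240,"ty":-205,"tz":93,"rx":16.2,"ry":-32.4,"rz":51.4,"fingers":0},
    {"tx":-240,"ty":-205,"tz":93,"rx":16.2,"ry":-32.4,"rz":51.4,"fingers":0},
    {"tx":-240,"ty":-205,"tz":93,"rx":16.2,"ry":-32.4,"rz":51.4,"fingers":0},
    {"tx":-240,"ty":-205,"tz":93,"rx":16.2,"ry":-32.4,"rz":51.4,"fingers":0},
    {"tx":-240,"ty":-205,"tz":93,"rx":16.2,"ry":-32.4,"rz":51.4,"fingers":0},
    {"tx":-240,"ty":-205,"tz":93,"rx":16.2,"ry":-32.4,"rz":51.4,"fingers":0}
  ],
  "force": 40
}}

```text
time_s: 1.42
eef_pos: [0.4468, 0.3593, 0.1498]
eef_rot: [1.676, 2.018, -0.529]
force: [0.1, -0.5, -0.1]
gripper_width: 0.0932
```

```bash
python3 - <<'E'
from h import *
state();q=np.array([.4588,.295,-1.3897]); t=cut(q,(-.05,0,0));rel((t[0],t[1],.0295),q[2],35,"at")
E
```

```text
t 1.42 tip [0.4494 0.3452 0.1293] cut [-0.4274  0.0089  0.1293] F [ 0.1 -0.5 -0.1] w 0.0932 q [-1.3   0.77  0.49  1.84  0.15  1.   -0.79]
at t [56.3  0.3 82.4] r [ 0.06 -0.07  0.19]
```

>>> {"name": "play_rows", "arguments": {
  "steps": [
    {"tx":20,"tz":29,"fingers":0},
    {"tx":40,"tz":58,"fingers":0},
    {"tx":50,"tz":73,"fingers":0},
    {"tx":56.3,"ty":0.3,"tz":82.4,"fingers":0},
    {"tx":56.3,"ty":0.3,"tz":82.4,"fingers":0},
    {"tx":56.3,"ty":0.3,"tz":82.4,"fingers":1},
    {"tx":56.3,"ty":0.3,"tz":82.4,"fingers":1},
    {"tx":56.3,"ty":0.3,"tz":82.4,"fingers":1},
    {"tx":56.3,"ty":0.3,"tz":82.4,"fingers":1},
    {"tx":56.3,"ty":0.3,"tz":82.4,"fingers":1},
    {"tx":56.3,"ty":0.3,"tz":82.4,"fingers":1}
  ],
  "force": 40
}}

```text
validation failed for argument at $.st...
```

```bash
python3 - <<'E'
from h import *
state()
E
```

```text
t 1.42 tip [0.4494 0.3452 0.1293] cut [-0.4274  0.0089  0.1293] F [ 0.1 -0.5 -0.1] w 0.0932 q [-1.3   0.77  0.49  1.84  0.15  1.   -0.79]
```

>>> {"name": "play_rows", "arguments": {
  "steps": [
    {"tx":20,"ty":0,"tz":29,"rx":0,"ry":0,"rz":0,"fingers":0},
    {"tx":40,"ty":0,"tz":58,"rx":0,"ry":0,"rz":0,"fingers":0},
    {"tx":50,"ty":0,"tz":73,"rx":0,"ry":0,"rz":0,"fingers":0},
    {"tx":56,"ty":0,"tz":82,"rx":0,"ry":0,"rz":0,"fingers":0},
    {"tx":56,"ty":0,"tz":82,"rx":0,"ry":0,"rz":0,"fingers":0},
    {"tx":56,"ty":0,"tz":82,"rx":0,"ry":0,"rz":0,"fingers":1},
    {"tx":56,"ty":0,"tz":82,"rx":0,"ry":0,"rz":0,"fingers":1},
    {"tx":56,"ty":0,"tz":82,"rx":0,"ry":0,"rz":0,"fingers":1},
    {"tx":56,"ty":0,"tz":82,"rx":0,"ry":0,"rz":0,"fingers":1},
    {"tx":56,"ty":0,"tz":82,"rx":0,"ry":0,"rz":0,"fingers":1},
    {"tx":56,"ty":0,"tz":82,"rx":0,"ry":0,"rz":0,"fingers":1}
  ],
  "force": 40
}}

```text
time_s: 2.33
eef_pos: [0.4472, 0.3573, 0.0518]
eef_rot: [1.68, 2.015, -0.528]
force: [0.3, -0.3, 0.4]
gripper_width: 0.0573
```

```bash
python3 - <<'E'
from h import *
state()
E
```

```text
t 2.33 tip [0.4498 0.3432 0.0313] cut [-0.4254  0.0087  0.0313] F [ 0.3 -0.3  0.4] w 0.0573 q [-1.27  0.91  0.45  1.87  0.12  0.84 -0.83]
```

>>> {"name": "play_rows", "arguments": {
  "steps": [
    {"tx":1,"ty":0,"tz":1.5,"rx":0,"ry":0,"rz":0,"fingers":0.3},
    {"tx":1,"ty":0,"tz":1.5,"rx":0,"ry":0,"rz":0,"fingers":0.3},
    {"tx":1,"ty":0,"tz":1.5,"rx":0,"ry":0,"rz":0,"fingers":1},
    {"tx":1,"ty":0,"tz":1.5,"rx":0,"ry":0,"rz":0,"fingers":1},
    {"tx":1,"ty":0,"tz":1.5,"rx":0,"ry":0,"rz":0,"fingers":1},
    {"tx":1,"ty":0,"tz":1.5,"rx":0,"ry":0,"rz":0,"fingers":1},
    {"tx":-10,"ty":0,"tz":-15,"rx":0,"ry":0,"rz":0,"fingers":1},
    {"tx":-25,"ty":0,"tz":-36,"rx":0,"ry":0,"rz":0,"fingers":1},
    {"tx":-25,"ty":0,"tz":-36,"rx":0,"ry":0,"rz":0,"fingers":1}
  ],
  "force": 50
}}

```text
time_s: 3.08
eef_pos: [0.4485, 0.3576, 0.0985]
eef_rot: [1.681, 2.014, -0.524]
force: [1.3, -0.3, -0.3]
gripper_width: 0.0489
```

```bash
python3 - <<'E'
from h import *
import cv2
state();rel(W(-.175,0,.06),YC,35,"over");rel(W(-.175,0,.006),YC,35,"down")
im=np.hstack([manip.snapshot("side")[150:300,180:380],manip.snapshot("top")[170:320,185:385]])
cv2.imwrite("pics/g1.png",cv2.resize(im,(800,300),interpolation=cv2.INTER_CUBIC))
E
```

```text
t 3.08 tip [0.4512 0.3436 0.078 ] cut [-0.4253  0.0101  0.078 ] F [ 1.3 -0.3 -0.3] w 0.0489 q [-1.28  0.84  0.47  1.86  0.14  0.91 -0.81]
over t [-194.2   24.4  157.3] r [-4.64 -0.13 -6.96]
down t [-163.3   24.2  201.6] r [-4.64 -0.13 -6.96]
```

View pics/g1.png

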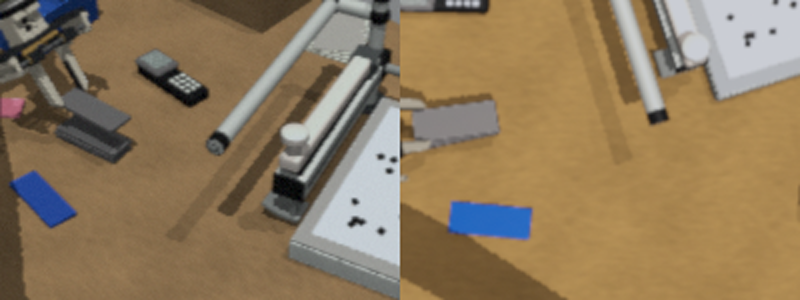

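The picture shows exactly one plate lifted level at side (95,108), with the pile of three left below it at (92,135).

>>> {"name": "play_rows", "arguments": {
  "steps": [
    {"tx":-39,"ty":5,"tz":31,"rx":-0.9,"ry":0,"rz":-1.4,"fingers":1},
    {"tx":-78,"ty":10,"tz":63,"rx":-1.9,"ry":0,"rz":-2.8,"fingers":1},
    {"tx":-117,"ty":15,"tz":94,"rx":-2.8,"ry":0,"rz":-4.2,"fingers":1},
    {"tx":-155,"ty":20,"tz":126,"rx":-3.7,"ry":-0.1,"rz":-5.6,"fingers":1},
    {"tx":-180,"ty":23,"tz":146,"rx":-4.4,"ry":-0.1,"rz":-6.6,"fingers":1},
    {"tx":-194,"ty":24.4,"tz":157,"rx":-4.6,"ry":-0.1,"rz":-7,"fingers":1},
    {"tx":-194,"ty":24.4,"tz":157,"rx":-4.6,"ry":-0.1,"rz":-7,"fingers":1},
    {"tx":-185,"ty":24.4,"tz":170,"rx":-4.6,"ry":-0.1,"rz":-7,"fingers":1},
    {"tx":-174,"ty":24.3,"tz":186,"rx":-4.6,"ry":-0.1,"rz":-7,"fingers":1},
    {"tx":-168,"ty":24.3,"tz":194.5,"rx":-4.6,"ry":-0.1,"rz":-7,"fingers":1},
    {"tx":-168,"ty":24.3,"tz":194.5,"rx":-4.6,"ry":-0.1,"rz":-7,"fingers":1}
  ]
}}

```text
time_s: 4.1
eef_pos: [0.515, 0.1166, 0.0298]
eef_rot: [1.514, 2.12, -0.488]
force: [-0.1, 0.2, -1.0]
gripper_width: 0.0486
```

```bash
python3 - <<'E'
from h import *
state();rel(W(-.175,0,.006),YC,35,"down")
E
```

```text
t 4.1 tip [0.5195 0.1029 0.0093] cut [-0.1754 -0.0024  0.0093] F [-0.1  0.2 -1. ] w 0.0486 q [-1.04  0.93  0.58  2.2   0.4   0.32 -0.68]
down t [1.5 2.3 2.9] r [-0.31  0.12  0.34]
```

>>> {"name": "play_rows", "arguments": {
  "steps": [
    {"tx":1,"ty":1.2,"tz":1.5,"rx":-0.3,"ry":0.1,"rz":0.3,"fingers":1},
    {"tx":1.5,"ty":2.3,"tz":2.7,"rx":-0.3,"ry":0.1,"rz":0.3,"fingers":1},
    {"tx":1.5,"ty":2.3,"tz":2.7,"rx":-0.3,"ry":0.1,"rz":0.3,"fingers":1},
    {"tx":-10.5,"ty":2.3,"tz":11,"rx":-0.3,"ry":0.1,"rz":0.3,"fingers":1},
    {"tx":-22.5,"ty":2.3,"tz":19.5,"rx":-0.3,"ry":0.1,"rz":0.3,"fingers":1},
    {"tx":-35,"ty":2.3,"tz":28,"rx":-0.3,"ry":0.1,"rz":0.3,"fingers":1},
    {"tx":-47,"ty":2.3,"tz":36.5,"rx":-0.3,"ry":0.1,"rz":0.3,"fingers":1},
    {"tx":-56,"ty":2.3,"tz":43,"rx":-0.3,"ry":0.1,"rz":0.3,"fingers":1},
    {"tx":-60,"ty":2.3,"tz":46,"rx":-0.3,"ry":0.1,"rz":0.3,"fingers":1},
    {"tx":-60,"ty":2.3,"tz":46,"rx":-0.3,"ry":0.1,"rz":0.3,"fingers":1}
  ]
}}

```text
time_s: 4.93
eef_pos: [0.5424, 0.0436, 0.0291]
eef_rot: [1.522, 2.113, -0.477]
force: [0.2, 0.4, -0.4]
gripper_width: 0.0491
```

```bash
python3 - <<'E'
from h import *
import cv2
state();rel(W(-.085,0,.006),YC,35,"fin")
im=np.hstack([cv2.resize(manip.snapshot("side")[215:290,290:390],None,fx=4,fy=4,interpolation=2),cv2.resize(manip.snapshot("top")[170:245,265:365],None,fx=4,fy=4,interpolation=2)])
cv2.imwrite("pics/g2.png",im)
E
```

```text
t 4.93 tip [0.547  0.03   0.0086] cut [-0.0976  0.0003  0.0086] F [ 0.2  0.4 -0.4] w 0.0491 q [-0.93  0.95  0.64  2.23  0.47  0.2  -0.64]
fin t [-8.8 -0.3  9.4] r [ 0.02  0.   -0.24]
```

View pics/g2.png

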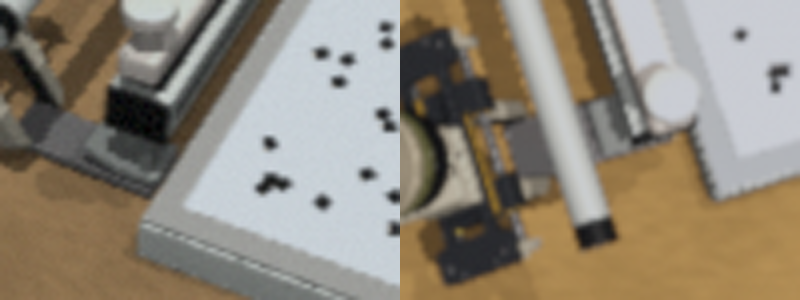

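>>> {"name": "play_rows", "arguments": {
  "steps": [
    {"tx":1.4,"ty":0,"tz":2,"rx":0,"ry":0,"rz":-0.2,"fingers":1},
    {"tx":1.4,"ty":-0.3,"tz":2,"rx":0,"ry":0,"rz":-0.2,"fingers":1},
    {"tx":-3.5,"ty":-0.3,"tz":5.4,"rx":0,"ry":0,"rz":-0.2,"fingers":1},
    {"tx":-5.2,"ty":-0.3,"tz":6.6,"rx":0,"ry":0,"rz":-0.2,"fingers":1},
    {"tx":-6,"ty":-0.3,"tz":7.2,"rx":0,"ry":0,"rz":-0.2,"fingers":1},
    {"tx":-6.8,"ty":-0.3,"tz":7.7,"rx":0,"ry":0,"rz":-0.2,"fingers":1},
    {"tx":-7.6,"ty":-0.3,"tz":8.3,"rx":0,"ry":0,"rz":-0.2,"fingers":1},
    {"tx":-8.4,"ty":-0.3,"tz":8.9,"rx":0,"ry":0,"rz":-0.2,"fingers":1},
    {"tx":-8.4,"ty":-0.3,"tz":8.9,"rx":0,"ry":0,"rz":-0.2,"fingers":1}
  ]
}}

```text
time_s: 5.78
eef_pos: [0.5459, 0.0341, 0.0264]
eef_rot: [1.516, 2.118, -0.476]
force: [-0.3, -0.3, -0.8]
gripper_width: 0.0489
```

```bash
python3 - <<'E'
from h import *
state();rel(W(-.085,0,.006),YC,35,"fin")
E
```

```text
t 5.78 tip [0.5506 0.0205 0.006 ] cut [-0.0874  0.0006  0.006 ] F [-0.3 -0.3 -0.8] w 0.0489 q [-0.92  0.96  0.65  2.23  0.48  0.18 -0.63]
fin t [-2.  -0.6  1.4] r [ 0.12 -0.04  0.08]
```

>>> {"name": "play_rows", "arguments": {
  "steps": [
    {"tx":-0.8,"ty":-0.5,"tz":0.6,"rx":0,"ry":0,"rz":0,"fingers":1},
    {"tx":-1.6,"ty":-0.5,"tz":1.2,"rx":0,"ry":0,"rz":0,"fingers":1},
    {"tx":-2.5,"ty":-0.5,"tz":1.7,"rx":0,"ry":0,"rz":0,"fingers":1},
    {"tx":-3.3,"ty":-0.5,"tz":2.3,"rx":0,"ry":0,"rz":0,"fingers":1},
    {"tx":-3.3,"ty":-0.5,"tz":2.3,"rx":0,"ry":0,"rz":0,"fingers":1}
  ]
}}

```text
time_s: 6.2
eef_pos: [0.5461, 0.0319, 0.0257]
eef_rot: [1.515, 2.121, -0.474]
force: [-4.5, 7.5, 3.0]
gripper_width: 0.0487
```

```bash
cat > st.py <<'E'
from h import *
state();rel(W(-.085,0,.006),YC,35,"fin");d=np.array([np.cos(YC),np.sin(YC),0]);print("Fx_cut",manip.get_obs()["force"]@d)
E
python3 st.py
```

```text
t 6.2 tip [0.5508 0.0184 0.0052] cut [-0.0854  0.0001  0.0052] F [-4.5  7.5  3. ] w 0.0487 q [-0.91  0.96  0.65  2.23  0.49  0.18 -0.63]
fin t [-0.7 -0.1 -0.5] r [ 0.17 -0.18  0.19]
Fx_cut -8.552152321930947
```

>>> {"name": "play_rows", "arguments": {
  "steps": [
    {"tx":0,"ty":0,"tz":0,"rx":0,"ry":0,"rz":0,"fingers":0.25},
    {"tx":0,"ty":0,"tz":0,"rx":0,"ry":0,"rz":0,"fingers":0.25},
    {"tx":0,"ty":0,"tz":0,"rx":0,"ry":0,"rz":0,"fingers":0},
    {"tx":0,"ty":0,"tz":0,"rx":0,"ry":0,"rz":0,"fingers":0},
    {"tx":4,"ty":0,"tz":-20,"rx":0,"ry":0,"rz":0,"fingers":0},
    {"tx":20,"ty":0,"tz":-60,"rx":0,"ry":0,"rz":0,"fingers":0},
    {"tx":50,"ty":0,"tz":-90,"rx":0,"ry":0,"rz":0,"fingers":0},
    {"tx":80,"ty":0,"tz":-120,"rx":0,"ry":0,"rz":0,"fingers":0},
    {"tx":80,"ty":0,"tz":-120,"rx":0,"ry":0,"rz":0,"fingers":0}
  ]
}}

```text
time_s: 6.95
eef_pos: [0.5026, 0.1655, 0.0788]
eef_rot: [1.51, 2.126, -0.467]
force: [0.7, 1.0, -0.8]
gripper_width: 0.0928
```

```bash
python3 - <<'E'
from h import *
import cv2
state()
im=manip.snapshot("top");im2=manip.snapshot("side")
c=im[205:255,180:245].astype(int);m=((c.max(2)-c.min(2)<22)&(c.mean(2)>60)).astype(np.uint8)
n,l,s,ce=cv2.connectedComponentsWithStats(m);k=1+s[1:,4].argmax();pts=np.argwhere(l==k)[:,::-1].astype(np.float32)+[180,205]
r=cv2.minAreaRect(pts.astype(np.float32));print(s[k],r)
B=cv2.boxPoints(r);Wd=np.array([back("top",b,.024) for b in B]);print(Wd.round(3)[:,:2].tolist())
print("mean",np.mean([back("top",p,.024) for p in pts],0).round(4))
Q=np.array([back("top",p,.024)[:2] for p in pts]);w,v=np.linalg.eigh(np.cov(Q.T));print("yaw",np.degrees(np.arctan2(v[1,1],v[0,1])),np.sqrt(w*12))
t=cv2.resize(im2[195:235,200:255],None,fx=7,fy=7,interpolation=2);u=cv2.resize(im2[225:280,290:345],(385,280*385//385),interpolation=2)
cv2.imwrite("pics/g3.png",np.hstack([t,u[:280]]))
E
```

```text
t 6.95 tip [0.5074 0.1521 0.0582] cut [-0.2259  0.0019  0.0582] F [ 0.7  1.  -0.8] w 0.0928 q [-1.11  0.82  0.56  2.16  0.38  0.47 -0.68]
[ 16   6  49  33 287] ((218.729248046875, 230.16342163085938), (22.698986053466797, 52.033058166503906), 65.224853515625)
[[0.463, 0.372], [0.537, 0.223], [0.471, 0.19], [0.398, 0.338]]
mean [0.465  0.2601 0.024 ]
yaw 120.74772781079245 [0.05713    0.18008284]
```

View pics/g3.png

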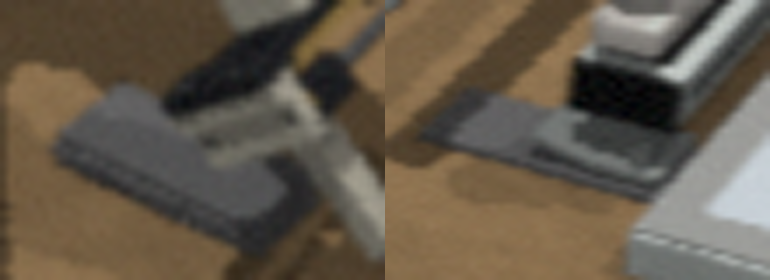

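```bash
python3 - <<'E'
from h import *
q=np.array([.4588,.295,-1.3897]); t=cut(q,(-.05,0,0));rel((t[0],t[1],.075),q[2],35,"ab");rel((t[0],t[1],.0215),q[2],35,"at")
E
```

```text
ab t [ 159.8   11.9 -131.4] r [ 5.05 -0.12  7.04]
at t [190.4  11.8 -87.5] r [ 5.05 -0.12  7.04]
```

>>> {"name": "play_rows", "arguments": {
  "steps": [
    {"tx":40,"ty":3,"tz":-40,"rx":1.2,"ry":0,"rz":1.7,"fingers":0},
    {"tx":75,"ty":6,"tz":-70,"rx":2.5,"ry":0,"rz":3.5,"fingers":0},
    {"tx":105,"ty":9,"tz":-95,"rx":3.7,"ry":0,"rz":5.2,"fingers":0},
    {"tx":135,"ty":11,"tz":-118,"rx":5,"ry":-0.1,"rz":7,"fingers":0},
    {"tx":160,"ty":12,"tz":-131,"rx":5,"ry":-0.1,"rz":7,"fingers":0},
    {"tx":160,"ty":12,"tz":-131,"rx":5,"ry":-0.1,"rz":7,"fingers":0},
    {"tx":172,"ty":12,"tz":-114,"rx":5,"ry":-0.1,"rz":7,"fingers":0},
    {"tx":184,"ty":12,"tz":-97,"rx":5,"ry":-0.1,"rz":7,"fingers":0},
    {"tx":190.8,"ty":11.8,"tz":-87,"rx":5,"ry":-0.1,"rz":7,"fingers":0},
    {"tx":190.8,"ty":11.8,"tz":-87,"rx":5,"ry":-0.1,"rz":7,"fingers":0}
  ]
}}

```text
time_s: 7.88
eef_pos: [0.4478, 0.3536, 0.0386]
eef_rot: [1.681, 2.01, -0.538]
force: [-1.0, -0.6, -0.5]
gripper_width: 0.0928
```

```bash
python3 - <<'E'
from h import *
state();q=np.array([.4588,.295,-1.3897]); t=cut(q,(-.05,0,0));rel((t[0],t[1],.0215),q[2],35,"at")
E
```

```text
t 7.88 tip [0.4502 0.3394 0.0182] cut [-0.4216  0.0078  0.0182] F [-1.  -0.6 -0.5] w 0.0928 q [-1.26  0.93  0.45  1.87  0.12  0.83 -0.83]
at t [ 1.9  0.3 -5.5] r [-0.29  0.29 -0.1 ]
```

>>> {"name": "play_rows", "arguments": {
  "steps": [
    {"tx":2,"ty":0.3,"tz":-5.5,"rx":-0.3,"ry":0.3,"rz":0,"fingers":0.1},
    {"tx":2,"ty":0.3,"tz":-5.5,"rx":-0.3,"ry":0.3,"rz":0,"fingers":0.3},
    {"tx":2,"ty":0.3,"tz":-5.5,"rx":-0.3,"ry":0.3,"rz":0,"fingers":0.3}
  ]
}}

```text
time_s: 8.13
eef_pos: [0.448, 0.3614, 0.0454]
eef_rot: [1.682, 2.015, -0.52]
force: [0.2, 0.2, 0.2]
gripper_width: 0.0777
```

```bash
python3 - <<'E'
from h import *
state();q=np.array([.4588,.295,-1.3897]); t=cut(q,(-.05,0,0));rel((t[0],t[1],.0215),q[2],35,"at")
E
```

```text
t 8.13 tip [0.4507 0.3474 0.0249] cut [-0.4291  0.0108  0.0249] F [0.2 0.2 0.2] w 0.0777 q [-1.27  0.92  0.45  1.87  0.12  0.83 -0.83]
at t [-0.4 -1.4  4.5] r [ 0.25 -0.31 -0.16]
```

>>> {"name": "play_rows", "arguments": {
  "steps": [
    {"tx":0,"ty":0,"tz":0,"rx":0,"ry":0,"rz":0,"fingers":0.3},
    {"tx":0,"ty":0,"tz":0,"rx":0,"ry":0,"rz":0,"fingers":0.3},
    {"tx":0,"ty":0,"tz":0,"rx":0,"ry":0,"rz":0,"fingers":0.3}
  ]
}}

```text
time_s: 8.38
eef_pos: [0.4474, 0.3613, 0.0448]
eef_rot: [1.682, 2.016, -0.521]
force: [0.2, -0.2, 0.9]
gripper_width: 0.0653
```

```bash
python3 - <<'E'
from h import *
q=np.array([.4588,.295,-1.3897]); t=cut(q,(-.05,0,0))
for i in range(3):
    state();rel((t[0],t[1],.0215),q[2],35,"at");manip.snapshot("top")
E
```

```text
t 8.38 tip [0.4501 0.3473 0.0242] cut [-0.4292  0.0102  0.0242] F [ 0.2 -0.2  0.9] w 0.0653 q [-1.27  0.92  0.45  1.87  0.12  0.83 -0.83]
at t [-0.8 -0.8  3.9] r [ 0.21 -0.28 -0.11]
t 8.43 tip [0.45   0.3472 0.0241] cut [-0.4291  0.0102  0.0241] F [0.2 0.1 0.3] w 0.0651 q [-1.27  0.92  0.45  1.87  0.12  0.83 -0.83]
at t [-0.9 -0.7  3.8] r [ 0.21 -0.27 -0.11]
t 8.48 tip [0.45   0.3472 0.0239] cut [-0.4291  0.0101  0.0239] F [-0.5 -0.  -0.5] w 0.0649 q [-1.27  0.92  0.45  1.87  0.12  0.83 -0.83]
at t [-0.9 -0.7  3.7] r [ 0.2  -0.26 -0.1 ]
```

>>> {"name": "play_rows", "arguments": {
  "steps": [
    {"tx":-0.9,"ty":-0.7,"tz":3.5,"rx":0.2,"ry":-0.2,"rz":0,"fingers":0.3},
    {"tx":-0.9,"ty":-0.7,"tz":3.5,"rx":0.2,"ry":-0.2,"rz":0,"fingers":0.3},
    {"tx":-0.9,"ty":-0.7,"tz":3.5,"rx":0.2,"ry":-0.2,"rz":0,"fingers":1},
    {"tx":-0.9,"ty":-0.7,"tz":3.5,"rx":0.2,"ry":-0.2,"rz":0,"fingers":1},
    {"tx":-0.9,"ty":-0.7,"tz":3.5,"rx":0.2,"ry":-0.2,"rz":0,"fingers":1},
    {"tx":-0.9,"ty":-0.7,"tz":3.5,"rx":0.2,"ry":-0.2,"rz":0,"fingers":1}
  ],
  "force": 50
}}

```text
time_s: 9.03
eef_pos: [0.4471, 0.3583, 0.0419]
eef_rot: [1.681, 2.013, -0.529]
force: [0.1, -0.3, 0.3]
gripper_width: 0.0488
```

```bash
python3 -c "
from h import *
state()"
```

```text
t 9.03 tip [0.4497 0.3442 0.0214] cut [-0.4264  0.0088  0.0214] F [ 0.1 -0.3  0.3] w 0.0488 q [-1.27  0.92  0.45  1.87  0.12  0.83 -0.83]
```

>>> {"name": "play_rows", "arguments": {
  "steps": [
    {"tx":-10,"ty":0,"tz":-15,"rx":0,"ry":0,"rz":0,"fingers":1},
    {"tx":-25,"ty":0,"tz":-36,"rx":0,"ry":0,"rz":0,"fingers":1},
    {"tx":-35,"ty":0,"tz":-50,"rx":0,"ry":0,"rz":0,"fingers":1},
    {"tx":-35,"ty":0,"tz":-50,"rx":0,"ry":0,"rz":0,"fingers":1},
    {"tx":-35,"ty":0,"tz":-50,"rx":0,"ry":0,"rz":0,"fingers":1}
  ]
}}

```text
time_s: 9.45
eef_pos: [0.4473, 0.3588, 0.1034]
eef_rot: [1.682, 2.014, -0.526]
force: [0.2, 0.0, -0.5]
gripper_width: 0.0488
```

```bash
python3 - <<'E'
from h import *
import cv2
state();rel(W(-.19,0,.06),YC,35,"over");rel(W(-.175,0,.016),YC,35,"down")
im=np.hstack([manip.snapshot("side")[180:255,180:280],manip.snapshot("top")[195:270,185:285]])
cv2.imwrite("pics/g4.png",cv2.resize(im,(800,300),interpolation=cv2.INTER_CUBIC))
E
```

```text
t 9.45 tip [0.4499 0.3447 0.0829] cut [-0.4268  0.0093  0.0829] F [ 0.2  0.  -0.5] w 0.0488 q [-1.28  0.84  0.47  1.86  0.14  0.92 -0.81]
over t [-180.3   23.4  153.6] r [-4.71 -0.14 -6.96]
down t [-167.3   25.5  198.2] r [-4.71 -0.14 -6.96]
```

View pics/g4.png

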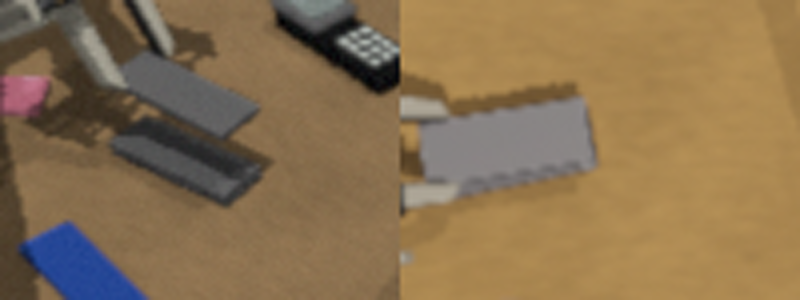

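Plate c is held level over the two plates left in the pile. Next I'll carry it over plate 1.

>>> {"name": "play_rows", "arguments": {
  "steps": [
    {"tx":-37,"ty":5,"tz":31,"rx":-0.9,"ry":0,"rz":-1.4,"fingers":1},
    {"tx":-74,"ty":10,"tz":62,"rx":-1.9,"ry":0,"rz":-2.8,"fingers":1},
    {"tx":-110,"ty":15,"tz":94,"rx":-2.8,"ry":0,"rz":-4.2,"fingers":1},
    {"tx":-145,"ty":19,"tz":124,"rx":-3.7,"ry":-0.1,"rz":-5.6,"fingers":1},
    {"tx":-170,"ty":22,"tz":145,"rx":-4.4,"ry":-0.1,"rz":-6.6,"fingers":1},
    {"tx":-180,"ty":23.4,"tz":153.6,"rx":-4.7,"ry":-0.1,"rz":-7,"fingers":1},
    {"tx":-180,"ty":23.4,"tz":153.6,"rx":-4.7,"ry":-0.1,"rz":-7,"fingers":1},
    {"tx":-176,"ty":24.5,"tz":175,"rx":-4.7,"ry":-0.1,"rz":-7,"fingers":1},
    {"tx":-172,"ty":25.5,"tz":192,"rx":-4.7,"ry":-0.1,"rz":-7,"fingers":1},
    {"tx":-172,"ty":25.5,"tz":192,"rx":-4.7,"ry":-0.1,"rz":-7,"fingers":1},
    {"tx":-172,"ty":25.5,"tz":192,"rx":-4.7,"ry":-0.1,"rz":-7,"fingers":1},
    {"tx":-172,"ty":25.5,"tz":192,"rx":-4.7,"ry":-0.1,"rz":-7,"fingers":1}
  ]
}}

```text
time_s: 10.55
eef_pos: [0.517, 0.1164, 0.0442]
eef_rot: [1.516, 2.117, -0.482]
force: [0.0, -1.1, -0.7]
gripper_width: 0.0484
```

```bash
python3 - <<'E'
from h import *
state();rel(W(-.170,0,.0142),YC,35,"down");rel(W(-.100,0,.0140),YC,35,"in")
E
```

```text
t 10.55 tip [0.5215 0.1028 0.0237] cut [-0.1746 -0.0005  0.0237] F [ 0.  -1.1 -0.7] w 0.0484 q [-1.04  0.9   0.58  2.2   0.41  0.35 -0.68]
down t [ 1.6  0.5 10.4] r [-0.1   0.08  0.13]
in t [-55.5   0.4  50.8] r [-0.1   0.08  0.13]
```

>>> {"name": "play_rows", "arguments": {
  "steps": [
    {"tx":1,"ty":0.5,"tz":7,"rx":-0.1,"ry":0,"rz":0.1,"fingers":1},
    {"tx":1.6,"ty":0.5,"tz":10.4,"rx":-0.1,"ry":0,"rz":0.1,"fingers":1},
    {"tx":1.6,"ty":0.5,"tz":10.4,"rx":-0.1,"ry":0,"rz":0.1,"fingers":1},
    {"tx":1.6,"ty":0.5,"tz":10.4,"rx":-0.1,"ry":0,"rz":0.1,"fingers":1},
    {"tx":-6.5,"ty":0.5,"tz":16,"rx":-0.1,"ry":0,"rz":0.1,"fingers":1},
    {"tx":-14.5,"ty":0.5,"tz":22,"rx":-0.1,"ry":0,"rz":0.1,"fingers":1},
    {"tx":-22.7,"ty":0.5,"tz":27.6,"rx":-0.1,"ry":0,"rz":0.1,"fingers":1},
    {"tx":-30.8,"ty":0.5,"tz":33.4,"rx":-0.1,"ry":0,"rz":0.1,"fingers":1},
    {"tx":-30.8,"ty":0.5,"tz":33.4,"rx":-0.1,"ry":0,"rz":0.1,"fingers":1},
    {"tx":-30.8,"ty":0.5,"tz":33.4,"rx":-0.1,"ry":0,"rz":0.1,"fingers":1}
  ]
}}

```text
time_s: 11.38
eef_pos: [0.5319, 0.0729, 0.0346]
eef_rot: [1.519, 2.114, -0.48]
force: [0.2, -0.7, -1.9]
gripper_width: 0.0485
```

```bash
python3 st.py; python3 -c "
from h import *
rel(W(-.110,0,.0135),YC,35,'in')"
```

```text
t 11.38 tip [0.5365 0.0592 0.0142] cut [-0.1286 -0.0003  0.0142] F [ 0.2 -0.7 -1.9] w 0.0485 q [-0.98  0.93  0.62  2.22  0.45  0.26 -0.66]
fin t [-31.    0.3  31.8] r [-0.04  0.08 -0.11]
Fx_cut 0.7058191482583627
in t [-14.9   0.3  11.3] r [-0.04  0.08 -0.11]
```

>>> {"name": "play_rows", "arguments": {
  "steps": [
    {"tx":-3,"ty":0.2,"tz":2.3,"rx":0,"ry":0,"rz":0,"fingers":1},
    {"tx":-6,"ty":0.3,"tz":4.6,"rx":0,"ry":0,"rz":0,"fingers":1},
    {"tx":-9,"ty":0.3,"tz":6.8,"rx":0,"ry":0,"rz":0,"fingers":1},
    {"tx":-12,"ty":0.3,"tz":9,"rx":0,"ry":0,"rz":0,"fingers":1},
    {"tx":-15,"ty":0.3,"tz":11.2,"rx":0,"ry":0,"rz":0,"fingers":1}
  ]
}}

```text
time_s: 11.8
eef_pos: [0.5384, 0.0566, 0.0338]
eef_rot: [1.517, 2.116, -0.478]
force: [-1.1, 4.4, 0.3]
gripper_width: 0.0486
```

```bash
python3 st.py
```

```text
t 11.8 tip [0.543  0.043  0.0134] cut [-0.1111  0.0007  0.0134] F [-1.1  4.4  0.3] w 0.0486 q [-0.95  0.94  0.63  2.22  0.47  0.23 -0.65]
fin t [-17.2  -0.7  21. ] r [0.07 0.02 0.01]
Fx_cut -4.551668903609637
```

>>> {"name": "play_rows", "arguments": {
  "steps": [
    {"tx":-3.3,"ty":0,"tz":2.3,"rx":0,"ry":0,"rz":0,"fingers":1},
    {"tx":-6.6,"ty":0,"tz":4.6,"rx":0,"ry":0,"rz":0,"fingers":1},
    {"tx":-9.8,"ty":0,"tz":6.9,"rx":0,"ry":0,"rz":0,"fingers":1},
    {"tx":-13,"ty":0,"tz":9.2,"rx":0,"ry":0,"rz":0,"fingers":1}
  ]
}}

```text
time_s: 12.13
eef_pos: [0.5433, 0.0409, 0.0339]
eef_rot: [1.517, 2.115, -0.479]
force: [-0.1, 2.7, 0.1]
gripper_width: 0.0482
```

```bash
python3 st.py
```

```text
t 12.13 tip [0.5479 0.0273 0.0134] cut [-0.0947  0.0003  0.0134] F [-0.1  2.7  0.1] w 0.0482 q [-0.93  0.94  0.64  2.23  0.48  0.21 -0.64]
fin t [-3.7 -0.3 11.6] r [ 0.02  0.05 -0.02]
Fx_cut -2.583161586585575
```

>>> {"name": "play_rows", "arguments": {
  "steps": [
    {"tx":-1.6,"ty":-0.1,"tz":1.2,"rx":0,"ry":0,"rz":0,"fingers":1},
    {"tx":-3.2,"ty":-0.3,"tz":2.4,"rx":0,"ry":0,"rz":0,"fingers":1},
    {"tx":-4.5,"ty":-0.3,"tz":3.3,"rx":0,"ry":0,"rz":0,"fingers":1},
    {"tx":-5.5,"ty":-0.3,"tz":4.1,"rx":0,"ry":0,"rz":0,"fingers":1}
  ]
}}

```text
time_s: 12.47
eef_pos: [0.5452, 0.0348, 0.0338]
eef_rot: [1.517, 2.115, -0.478]
force: [-1.9, 6.6, 5.3]
gripper_width: 0.0486
```

```bash
python3 st.py
```

```text
t 12.47 tip [0.5498 0.0212 0.0133] cut [-0.0883  0.0001  0.0133] F [-1.9  6.6  5.3] w 0.0486 q [-0.92  0.94  0.65  2.23  0.49  0.2  -0.63]
fin t [ 1.5 -0.1  7.9] r [ 0.03  0.05 -0.01]
Fx_cut -6.843849167674237
```

>>> {"name": "play_rows", "arguments": {
  "steps": [
    {"tx":-0.8,"ty":0,"tz":0.6,"rx":0,"ry":0,"rz":0,"fingers":1},
    {"tx":-1.6,"ty":0,"tz":1.2,"rx":0,"ry":0,"rz":0,"fingers":1},
    {"tx":-2.5,"ty":0,"tz":1.8,"rx":0,"ry":0,"rz":0,"fingers":1},
    {"tx":-3.3,"ty":0,"tz":2.4,"rx":0,"ry":0,"rz":0,"fingers":1}
  ]
}}

```text
time_s: 12.8
eef_pos: [0.5465, 0.0312, 0.0338]
eef_rot: [1.517, 2.116, -0.478]
force: [-2.9, 6.1, 4.5]
gripper_width: 0.0487
```

```bash
python3 st.py
```

```text
t 12.8 tip [0.5511 0.0176 0.0133] cut [-0.0845  0.0002  0.0133] F [-2.9  6.1  4.5] w 0.0487 q [-0.91  0.95  0.65  2.23  0.49  0.2  -0.63]
fin t [ 4.6 -0.2  5.7] r [ 0.05  0.04 -0.  ]
Fx_cut -6.6702615108259735
```

>>> {"name": "play_rows", "arguments": {
  "steps": [
    {"tx":-0.8,"ty":0,"tz":0.5,"rx":0,"ry":0,"rz":0,"fingers":1},
    {"tx":-1.8,"ty":0,"tz":1,"rx":0,"ry":0,"rz":0,"fingers":1},
    {"tx":-2.6,"ty":0,"tz":1.5,"rx":0,"ry":0,"rz":0,"fingers":1}
  ]
}}

```text
time_s: 13.05
eef_pos: [0.547, 0.0297, 0.0338]
eef_rot: [1.516, 2.118, -0.476]
force: [-11.2, 19.2, 17.7]
gripper_width: 0.0485
```

```bash
python3 st.py
```

```text
t 13.05 tip [0.5516 0.0162 0.0133] cut [-0.083   0.0003  0.0133] F [-11.2  19.2  17.7] w 0.0485 q [-0.91  0.94  0.65  2.23  0.5   0.19 -0.63]
fin t [ 5.8 -0.2  4.8] r [ 0.1  -0.06  0.07]
Fx_cut -21.767022940746617
```

>>> {"name": "play_rows", "arguments": {
  "steps": [
    {"tx":-0.8,"ty":0,"tz":0.5,"rx":0,"ry":0,"rz":0,"fingers":1},
    {"tx":-1.8,"ty":0,"tz":1,"rx":0,"ry":0,"rz":0,"fingers":1},
    {"tx":-1.8,"ty":0,"tz":1,"rx":0,"ry":0,"rz":0,"fingers":1}
  ]
}}

```text
time_s: 13.3
eef_pos: [0.5471, 0.0296, 0.0338]
eef_rot: [1.515, 2.121, -0.474]
force: [-12.6, 24.1, 20.0]
gripper_width: 0.0485
```

```bash
python3 st.py; python3 - <<'E'
from rig import manip
import cv2,numpy as np
s=manip.snapshot("side");cv2.imwrite("pics/g5.png",np.hstack([cv2.resize(s[225:275,290:340],(400,400),interpolation=2),cv2.resize(manip.snapshot("top")[185:235,285:335],(400,400),interpolation=2)]))
E
```

```text
t 13.3 tip [0.5517 0.0161 0.0132] cut [-0.0828  0.0003  0.0132] F [-12.6  24.1  20. ] w 0.0485 q [-0.91  0.94  0.65  2.23  0.5   0.19 -0.63]
fin t [ 6.  -0.2  4.7] r [ 0.17 -0.18  0.15]
Fx_cut -26.845326175978425
```

View pics/g5.png

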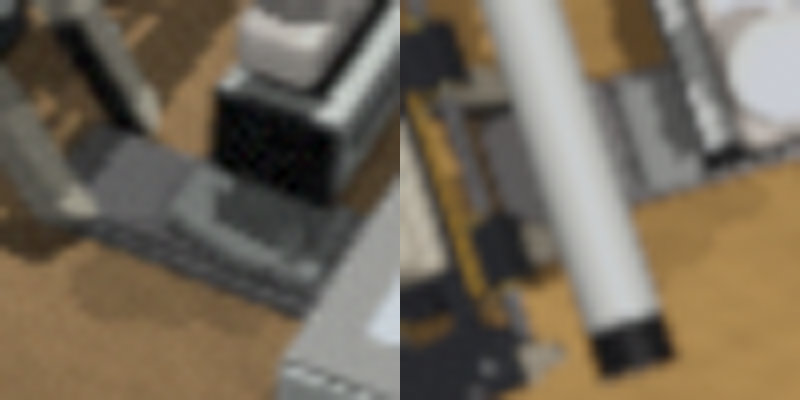

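The picture shows both plates stacked square under the foot, ends aligned and against the box edge. The stop came at cutter x = -83 with a force rise. Next is a small pull to feel whether the foot bears.

>>> {"name": "play_rows", "arguments": {
  "steps": [
    {"tx":1,"ty":0,"tz":-0.7,"rx":0,"ry":0,"rz":0,"fingers":1},
    {"tx":2,"ty":0,"tz":-1.4,"rx":0,"ry":0,"rz":0,"fingers":1},
    {"tx":3,"ty":0,"tz":-2.1,"rx":0,"ry":0,"rz":0,"fingers":1},
    {"tx":3,"ty":0,"tz":-2.1,"rx":0,"ry":0,"rz":0,"fingers":1}
  ]
}}

```text
time_s: 13.73
eef_pos: [0.5469, 0.03, 0.034]
eef_rot: [1.517, 2.116, -0.478]
force: [-1.7, 4.2, -1.4]
gripper_width: 0.0485
```

```bash
python3 st.py
```

```text
t 13.73 tip [0.5515 0.0164 0.0135] cut [-0.0832  0.0002  0.0135] F [-1.7  4.2 -1.4] w 0.0485 q [-0.91  0.95  0.65  2.23  0.5   0.19 -0.63]
fin t [ 5.8 -0.2  5.1] r [0.04 0.03 0.01]
Fx_cut -4.512292303664672
```

>>> {"name": "play_rows", "arguments": {
  "steps": [
    {"tx":0.8,"ty":0,"tz":-0.6,"rx":0,"ry":0,"rz":0,"fingers":1},
    {"tx":0.8,"ty":0,"tz":-0.6,"rx":0,"ry":0,"rz":0,"fingers":1}
  ]
}}

```text
time_s: 13.9
eef_pos: [0.5467, 0.0303, 0.0341]
eef_rot: [1.517, 2.115, -0.479]
force: [0.6, 2.4, -0.3]
gripper_width: 0.0488
```

```bash
python3 st.py
```

```text
t 13.9 tip [0.5513 0.0166 0.0137] cut [-0.0835  0.0001  0.0137] F [ 0.6  2.4 -0.3] w 0.0488 q [-0.91  0.94  0.65  2.23  0.5   0.2  -0.63]
fin t [ 5.6 -0.1  5.4] r [ 0.01  0.07 -0.02]
Fx_cut -2.101406954390296
```

>>> {"name": "play_rows", "arguments": {
  "steps": [
    {"tx":0.8,"ty":0,"tz":-0.6,"rx":0,"ry":0,"rz":0,"fingers":1},
    {"tx":0.8,"ty":0,"tz":-0.6,"rx":0,"ry":0,"rz":0,"fingers":1}
  ]
}}

```text
time_s: 14.07
eef_pos: [0.5463, 0.031, 0.0343]
eef_rot: [1.518, 2.114, -0.479]
force: [1.0, -0.3, -1.3]
gripper_width: 0.049
```

```bash
python3 st.py
```

```text
t 14.07 tip [0.5509 0.0174 0.0138] cut [-0.0843 -0.      0.0138] F [ 1.  -0.3 -1.3] w 0.049 q [-0.91  0.94  0.65  2.23  0.49  0.2  -0.63]
fin t [5. 0. 6.] r [-0.    0.09 -0.05]
Fx_cut 0.5798501328036103
```

>>> {"name": "play_rows", "arguments": {
  "steps": [
    {"tx":0.8,"ty":0,"tz":-0.6,"rx":0,"ry":0,"rz":0,"fingers":1},
    {"tx":1.6,"ty":0,"tz":-1.2,"rx":0,"ry":0,"rz":0,"fingers":1}
  ]
}}

```text
time_s: 14.23
eef_pos: [0.5455, 0.0327, 0.0344]
eef_rot: [1.518, 2.114, -0.48]
force: [0.8, -1.9, -1.2]
gripper_width: 0.0486
```

```bash
python3 st.py
```

```text
t 14.23 tip [0.5501 0.0191 0.014 ] cut [-0.0862 -0.0003  0.014 ] F [ 0.8 -1.9 -1.2] w 0.0486 q [-0.92  0.94  0.65  2.23  0.49  0.2  -0.63]
fin t [3.5 0.3 7.2] r [-0.03  0.1  -0.05]
Fx_cut 2.044145240147208
```

>>> {"name": "play_rows", "arguments": {
  "steps": [
    {"tx":0.8,"ty":0,"tz":-0.6,"rx":0,"ry":0,"rz":0,"fingers":1},
    {"tx":1.6,"ty":0,"tz":-1.2,"rx":0,"ry":0,"rz":0,"fingers":1}
  ]
}}

```text
time_s: 14.4
eef_pos: [0.5446, 0.0347, 0.0344]
eef_rot: [1.518, 2.114, -0.48]
force: [1.4, -1.9, -1.8]
gripper_width: 0.0485
```

```bash
python3 st.py; python3 - <<'E'
from h import *
d=np.array([np.cos(YC),np.sin(YC),0])
for i in range(6): manip.snapshot("side");print((manip.get_obs()["force"]@d).round(2),manip.get_obs()["force"][2].round(2),end="; ")
E
```

```text
t 14.4 tip [0.5491 0.0211 0.014 ] cut [-0.0884 -0.0005  0.014 ] F [ 1.4 -1.9 -1.8] w 0.0485 q [-0.92  0.94  0.65  2.23  0.49  0.2  -0.64]
fin t [1.8 0.5 8.5] r [-0.04  0.1  -0.04]
Fx_cut 2.2339869615730117
2.88 -0.94; 1.84 -1.34; 1.96 -2.49; 2.03 -1.71; 2.19 -2.27; 3.51 -0.94;
```

>>> {"name": "play_rows", "arguments": {
  "steps": [
    {"tx":-0.5,"ty":0.4,"tz":1.1,"rx":0,"ry":0,"rz":0,"fingers":1},
    {"tx":-0.5,"ty":0.4,"tz":1.1,"rx":0,"ry":0,"rz":0,"fingers":1}
  ]
}}

```text
time_s: 14.87
eef_pos: [0.5452, 0.0344, 0.0338]
eef_rot: [1.518, 2.115, -0.479]
force: [-3.8, 0.9, 3.6]
gripper_width: 0.0488
```

>>> {"name": "play_rows", "arguments": {
  "steps": [
    {"tx":-0.8,"ty":0,"tz":0.6,"rx":0,"ry":0,"rz":0,"fingers":1}
  ]
}}

```text
time_s: 14.95
eef_pos: [0.5455, 0.034, 0.0337]
eef_rot: [1.517, 2.116, -0.479]
force: [-5.1, 6.6, 9.4]
gripper_width: 0.0491
```

>>> {"name": "play_rows", "arguments": {
  "steps": [
    {"tx":-0.8,"ty":0,"tz":0.6,"rx":0,"ry":0,"rz":0,"fingers":1}
  ]
}}

```text
time_s: 15.03
eef_pos: [0.5458, 0.0333, 0.0337]
eef_rot: [1.517, 2.116, -0.478]
force: [-6.0, 9.5, 10.6]
gripper_width: 0.0486
```

>>> {"name": "play_rows", "arguments": {
  "steps": [
    {"tx":-0.8,"ty":0,"tz":0.6,"rx":0,"ry":0,"rz":0,"fingers":1}
  ]
}}

```text
time_s: 15.12
eef_pos: [0.5462, 0.0326, 0.0337]
eef_rot: [1.517, 2.117, -0.477]
force: [-6.5, 8.9, 13.1]
gripper_width: 0.0485
```

>>> {"name": "play_rows", "arguments": {
  "steps": [
    {"tx":-0.8,"ty":0,"tz":0.6,"rx":0,"ry":0,"rz":0,"fingers":1}
  ]
}}

```text
time_s: 15.2
eef_pos: [0.5466, 0.0318, 0.0337]
eef_rot: [1.517, 2.117, -0.477]
force: [-6.0, 8.6, 13.4]
gripper_width: 0.0487
```

```bash
python3 st.py
```

```text
t 15.2 tip [0.5512 0.0183 0.0133] cut [-0.0851  0.0006  0.0133] F [-6.   8.6 13.4] w 0.0487 q [-0.91  0.94  0.65  2.23  0.5   0.2  -0.63]
fin t [ 4.1 -0.5  6. ] r [ 0.08 -0.02  0.03]
Fx_cut -10.05878632880282
```

Pushing friction fits about 4.6 N with no downward press, plus 0.41 times the press force. A loose plate would take about 0.3 N, so the foot bears on two plates. I'll push plate 2 home, ease off and let go.

>>> {"name": "play_rows", "arguments": {
  "steps": [
    {"tx":-1,"ty":-0.3,"tz":-0.2,"rx":0,"ry":0,"rz":0,"fingers":1},
    {"tx":-1.8,"ty":-0.5,"tz":0.4,"rx":0,"ry":0,"rz":0,"fingers":1},
    {"tx":-2.6,"ty":-0.5,"tz":1,"rx":0,"ry":0,"rz":0,"fingers":1},
    {"tx":-3.4,"ty":-0.5,"tz":1.5,"rx":0,"ry":0,"rz":0,"fingers":1},
    {"tx":-3.4,"ty":-0.5,"tz":1.5,"rx":0,"ry":0,"rz":0,"fingers":1}
  ]
}}

```text
time_s: 15.62
eef_pos: [0.5475, 0.0299, 0.0338]
eef_rot: [1.515, 2.12, -0.474]
force: [-9.2, 16.1, 12.7]
gripper_width: 0.049
```

```bash
python3 st.py
```

```text
t 15.62 tip [0.5521 0.0164 0.0133] cut [-0.083   0.0008  0.0133] F [-9.2 16.1 12.7] w 0.049 q [-0.91  0.94  0.65  2.23  0.5   0.19 -0.63]
fin t [ 5.9 -0.7  4.8] r [ 0.18 -0.15  0.12]
Fx_cut -18.242403634696814
```

>>> {"name": "play_rows", "arguments": {
  "steps": [
    {"tx":0.8,"ty":-0.4,"tz":-0.8,"rx":0,"ry":0,"rz":0,"fingers":1},
    {"tx":1.2,"ty":-0.7,"tz":-1.2,"rx":0,"ry":0,"rz":0,"fingers":1},
    {"tx":1.2,"ty":-0.7,"tz":-1.2,"rx":0,"ry":0,"rz":0,"fingers":1}
  ]
}}

```text
time_s: 15.87
eef_pos: [0.5471, 0.03, 0.034]
eef_rot: [1.516, 2.118, -0.475]
force: [-0.4, 6.8, -0.8]
gripper_width: 0.0483
```

```bash
python3 st.py
```

```text
t 15.87 tip [0.5518 0.0165 0.0135] cut [-0.0832  0.0005  0.0135] F [-0.4  6.8 -0.8] w 0.0483 q [-0.91  0.94  0.65  2.23  0.5   0.19 -0.63]
fin t [ 5.8 -0.4  5.1] r [ 0.17 -0.06  0.06]
Fx_cut -6.538120262324579
```

>>> {"name": "play_rows", "arguments": {
  "steps": [
    {"tx":0,"ty":0,"tz":0,"rx":0,"ry":0,"rz":0,"fingers":0.25},
    {"tx":0,"ty":0,"tz":0,"rx":0,"ry":0,"rz":0,"fingers":0.25},
    {"tx":0,"ty":0,"tz":0,"rx":0,"ry":0,"rz":0,"fingers":0},
    {"tx":0,"ty":0,"tz":0,"rx":0,"ry":0,"rz":0,"fingers":0},
    {"tx":3,"ty":0,"tz":-20,"rx":0,"ry":0,"rz":0,"fingers":0},
    {"tx":10,"ty":0,"tz":-55,"rx":0,"ry":0,"rz":0,"fingers":0},
    {"tx":15,"ty":0,"tz":-95,"rx":0,"ry":0,"rz":0,"fingers":0},
    {"tx":20,"ty":0,"tz":-135,"rx":0,"ry":0,"rz":0,"fingers":0},
    {"tx":20,"ty":0,"tz":-175,"rx":0,"ry":0,"rz":0,"fingers":0},
    {"tx":20,"ty":0,"tz":-215,"rx":0,"ry":0,"rz":0,"fingers":0},
    {"tx":20,"ty":0,"tz":-215,"rx":0,"ry":0,"rz":0,"fingers":0},
    {"tx":20,"ty":0,"tz":-215,"rx":0,"ry":0,"rz":0,"fingers":0}
  ]
}}

```text
time_s: 16.87
eef_pos: [0.5018, 0.1621, 0.2004]
eef_rot: [1.517, 2.117, -0.473]
force: [-0.3, -0.5, 0.5]
gripper_width: 0.0927
```

```bash
python3 st.py; python3 - <<'E'
from rig import manip
import cv2,numpy as np
s=manip.snapshot("side");t=manip.snapshot("top");f=lambda im,x,y:cv2.resize(im[y:y+50,x:x+50],(400,400),interpolation=2)
cv2.imwrite("pics/g6.png",np.vstack([np.hstack([f(s,290,225),f(t,285,185)]),np.hstack([cv2.resize(s[180:230,180:280],(400,200),interpolation=2),cv2.resize(t[140:290,185:485],(400,200),interpolation=2)])]))
E
```

```text
t 16.87 tip [0.5065 0.1486 0.1799] cut [-0.2228 -0.      0.1799] F [-0.3 -0.5  0.5] w 0.0927 q [-1.14  0.61  0.6   2.11  0.39  0.73 -0.6 ]
fin t [-13.4  -0.7 221.5] r [ 0.21 -0.08 -0.03]
Fx_cut 0.3652591563073707
```

View pics/g6.png

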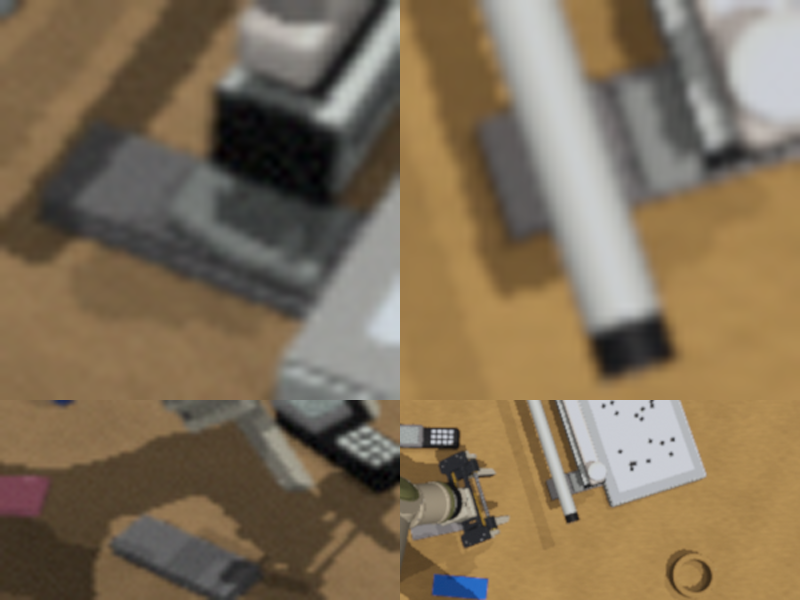

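The picture shows two plates stacked flush and square under the foot, ending at tile (45–100,130–230). The two spares lie flat, and the tape and scanner are unmoved. One last cross-check: I'll compare the rail end against the earlier picture to see whether the foot was lifted.

```bash
python3 - <<'E'
from h import *
import cv2
z=cv2.imread("pics/z2.png")
s=np.mean([manip.snapshot("side") for _ in range(4)],0).astype(np.uint8)
n=cv2.resize(s[228:266,300:350],(400,304),interpolation=cv2.INTER_CUBIC)
a=z[:304,400:]
for nm,(x0,x1,y0,y1) in {"rail end":(115,300,20,170),"lever":(150,290,8,70),"box edge(static)":(290,390,60,290)}.items():
    r=cv2.matchTemplate(n,a[y0:y1,x0:x1],cv2.TM_CCOEFF_NORMED);_,v,_,m=cv2.minMaxLoc(r);print(nm,"shift px",((m[0]-x0)/8,(m[1]-y0)/8),round(v,3))
print(proj("side",cut((*ORG,YC),(-.02,0,.06)))-proj("side",cut((*ORG,YC),(-.02,0,.061))),"px per -1mm")
E
```

```text
rail end shift px (0.125, -0.25) 0.994
lever shift px (0.125, -0.25) 0.992
box edge(static) shift px (0.0, 0.0) 0.999
[-0.01413793  0.23602883] px per -1mm
```

The rail end rose about 0.25 px, roughly 1 mm, while the fixed box edge did not move. The foot really is lifted onto the plates.

```bash
python3 -c "
from rig import manip
print(manip.hand_in())"
```

```text
the job is handed in; nothing more can be done
None
```

I slid two plates, d then c, in under the foot, one squarely on the other and each pushed in until it met the light box. I then let go, backed the arm clear and handed in at about 17 s. The hand-in gave no verdict.

**Foot bears on the plates:**
- **Friction:** sliding plate c took about 7–10 N while the gripper pressed down on it. Corrected for that press, it is about 4.6 N; a loose plate would take about 0.3 N.
- **Camera:** the rail end rose about 1 mm against the fixed light box.

**Position:** the last picture shows the two plates flush and square under the foot. The measured sideways offset is within about 1 mm. The two spares are still flat in their pile, and the tape roll and scanner have not moved.

**Checks that agreed less well:**
- The pull-out test read only about 2.2 N (single readings 1.8–3.5), just under the 2.5 N mark, while the gripper was lifting the plate slightly.
- I saw no clear 8–20 N push as plate c went under the foot. The lift was small and the forces were sampled sparsely there.
- The knob's position did not fit the first camera measurement, so I located the foot from its toe and the tube end instead.

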